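# Set the yard stove to simmer on its notched slide

## Robot

A 7-joint arm with a two-finger parallel gripper is mounted at the origin on the work surface. World frame = base frame: x ahead of the robot, y to its left, z up, the work surface at z = 0. Lengths are in m, angles in rad, forces in N, time in s.
With the tool pointing down it reaches from about 0.425 to 0.875 m from the base axis. Payload 4.7 kg.
Tool frame: the origin (TCP) lies on the centre line of the jaws, within the pads' length; the fingertips stand 8 mm ahead of it and the grasp point (between the pads) lies 11 mm behind it; z points along the fingers, y is the direction in which the jaws open and shut (so a half turn about z gives the same grasp; the last joint's range is limited). The gripper opens to 87 mm and grips with 3 to 60 N. Pads are 19 mm wide; open, the fingers measure 117 mm over their backs; the gripper's body (75 mm by 190 mm) begins 51 mm behind the grasp point.
Start: joints at [-1.321, 0.321, -0.07, 1.45, 0.023, 1.371, -0.057], TCP at [0.152, 0.632, 0.231] pointing down, gripper open.
Joint ranges: [-2.86, 2.86], [-0.3, 2.09], [-1.38, 1.24], [0.06, 2.45], [-1.56, 4.7], [0.09, 2.05], [-2.69, 2.69]. Speed limits (rad/s): [2.57, 2.57, 3.14, 3.14, 3.14, 3.14, 3.14].

## Interface

Orientations are given as a 3x3 rotation matrix whose columns are the frame's x, y, z axes.
In Python, from rig import get_obs, read_camera, close_job gives the robot as it stands.
- The arm moves only by the tool step_arm, never from a script. Its arguments are lists of equal length, an entry for each row: "xyz": the shift along the world's x, y, z in mm, a list of three; "twist": the turn about the world's z in degrees; "jaw": the finger opening in mm, from 0 to 87. In form: {"xyz": [[dx, dy, dz], ...], "twist": [twist, ...], "jaw": [jaw, ...]}. A call has 1 to 8 rows; each row shifts and turns the commanded pose from where the row before left it; what a row does not reach is not made up. A row lasts 1/10 s, in which the tool goes at most 50 mm and 8.59 degrees, less where a joint would pass 70% of its speed; a pose out of reach is approached as far as the arm can. A call is refused whole if a number of a shift passes 50 or a number of a turn 8.59, either way. A call with a gripper value outside its range is refused whole. The fingers move at their own pace and stop on an object; "newtons" is the grip in N (left out, the last holds). Time passes only in rows, so rows that do not move let the fingers close. It gives the time, the measured TCP pose, the force and the opening at its end, in the units of the state.
- get_obs(): the state, without advancing time (a new reading comes with each control period).
- read_camera(name): name is "side" or "top"; returns a dict with "pixels" (400x640x3 uint8, red, green, blue), "z_map" (400x640 float32, m along the optical axis (not along the pixel's ray), 0 where there is no reading), "vertical_fov" (degrees; the focal length in pixels is half the picture's height over the tangent of half this angle, whatever the lens; pixels are square), "cx", "cy" (the principal point, pixels), "eye" and "orientation" of the camera in the world. Camera axes: x right, y up, looking along -z (the intrinsics and any distortion apply to the point x, -y, -z); pixel columns grow to the right and rows downward; lengths in m; the calibration is good to about 2 mm. A picture is of the moment at which its call begins.
- close_job(): hands the job in, once; it reports no verdict.
The state is a dict: "t": time; "joint_positions": joint angles; "joint_vel": joint speeds; "joint_torque": joint torques, N m; "ee_pos": TCP position; "ee_rot": TCP orientation; "force": force on the tool from outside, world axes, zero at the start; "torque": the same for the moment, N m; "opening": finger opening in m.
Only numpy, scipy, OpenCV 4.12 (cv2) and the standard library are available. Lean on these libraries where they do the work, as an engineer would, in place of code of your own. Each camera call takes 0.05 s, during which the arm holds its last target. There are 200 camera calls.

## Task

Set the stove to simmer before the pot goes on: take the red knob by its grip, lift it out of the notch it sits in, and drop it upright and fully down into the notch marked by the yellow tabs, then let go. Leave the black knob seated where it is.

Things in the scene. Friction and masses are not known exactly. Their poses are not given: they have to be found in the camera images.
- red_knob_grip (a point): Middle of the red grip of a loose 150 g knob; z up when seated. Grip 26 mm (x, across the slide: pinch here) x 30 (y, along it) x 48 tall. Under it a steel cross bar 72 (x) x 14 (y) x 12 high, underside 46 mm below this point, lying on the notch floor; below the bar a tongue 24 (x) x 18 (y) hangs 48 mm down in the slot. Same when turned half round.
- black_knob_grip (a point): Middle of the grip of a second knob, black, of the same shape and size as the red one, seated in another notch of the same slide. It is to stay where it is.
- yellow_notch (a point): Middle of the floor of the notch to use, on the slide's centre line, 104 mm above the table. Two flat yellow tabs 34 mm wide, lying on the stove's deck either side of it, mark it; white and blue tabs mark other notches. A seated knob's grip point stands 46 mm straight above this point.
- stove: Dark green stove, fixed, deck 85 mm high. Origin on the table under the slide's middle; y along the slide, x across it to two low burners. Slide: slot 40 mm wide between two toothed strips 10 thick; 5 notches 56 apart, 18 wide at the floor, 44 at the mouth 24 mm higher. Knobs' x lies along this x. A knob raised 130 mm from its seat clears all.
Not all that is in view belongs to the job. What is shaped like the part that bears red_knob_grip but blue or white is not meant.

How it is judged:
On the way:
1. the red knob is lifted out: its bar stands clear above the teeth (z of red_knob_grip in the frame of stove above 0.174 m), for 0.1 s.
At the end, for the whole second after the job is handed in: The red knob rests upright (within 11 degrees), released and still, fully down in the notch with the yellow tabs: its grip's middle within 16 mm sideways of the notch's middle and 38 to 52 mm above its floor. The black knob is still in its notch, within 12 mm of where it began (horizontal distance between red_knob_grip and yellow_notch below 0.016 m and z of red_knob_grip in the frame of yellow_notch between 0.038 and 0.052 m and angle between red_knob_grip's own z axis and vertical below 0.2 rad and linear speed of red_knob below 0.02 m/s and distance of black_knob_grip from where it was at the start of the episode below 0.012 m); the robot touches nothing.
It fails at once if the black knob is lifted or pushed out of its notch (distance of black_knob_grip from where it was at the start of the episode above 0.02 m).
It also fails if it takes over 37 s, if anything falls off the work surface, if the arm or the gripper's body presses on something with over 40 N, if the wrist force passes 120 N, or if a joint passes its speed limit or range.

## Working session

There is one attempt and no reset: what is moved stays moved. The work goes in short steps, Python scripts to look and compute and a tool call to move; the robot and the scene stay as the last step left them, time stands still between calls to the robot, and variables do not carry over. Pictures are saved under pics/ and viewed, about 8 in all and at most 12, crops included, and the job is handed in when it is done.

Besides the shell and the picture viewer there is one more tool, called after "Request:" as name([rows], argument=value, ...), one row to a line, values as JSON. step_arm: Moves the arm, as the interface text tells. Its arguments: {"type":"object","properties":{"xyz":{"type":"array"},"twist":{"type":"array"},"jaw":{"type":"array"},"newtons":{"type":"number"}},"required":["xyz","twist","jaw"]}

```bash
mkdir -p pics
cat > h.py <<'E'
import numpy as np, cv2, pickle
from rig import get_obs, read_camera
def snap(n,tag):
    c=read_camera(n); pickle.dump(c,open(f'{tag}.pkl','wb')); cv2.imwrite(f'pics/{tag}.png',c['pixels'][...,::-1]); return c
def load(tag): return pickle.load(open(f'{tag}.pkl','rb'))
def pts(c):
    f=200/np.tan(np.radians(c['vertical_fov'])/2); v,u=np.mgrid[:400,:640]; z=c['z_map']
    P=np.stack([(u-c['cx'])/f*z,-(v-c['cy'])/f*z,-z],-1)
    return P@np.array(c['orientation']).T+np.array(c['eye'])
E
python3 - <<'E'
from h import *
for n in('top','side'):
    c=snap(n,n+'0'); print({k:v for k,v in c.items() if k not in('pixels','z_map')}, (c['z_map']>0).mean())
o=get_obs();print(o['t'],o['ee_pos'],o['ee_rot'],o['opening'])
E
```

```text
{'vertical_fov': 55.10046210308405, 'cx': 324.0650985475328, 'cy': 200.58257105120927, 'eye': array([0.34356158, 0.08032745, 0.80034732]), 'orientation': array([[ 0.05581897,  0.97575298, -0.21163735],
       [-0.99843614,  0.05389539, -0.0148513 ],
       [-0.00308492,  0.21213536,  0.97723542]])} 0.99578125
{'vertical_fov': 52.68067258431038, 'cx': 325.52049015314566, 'cy': 195.19411932371395, 'eye': array([ 0.24883125, -0.33812041,  0.53499372]), 'orientation': array([[ 0.88063734,  0.3162159 , -0.35282486],
       [-0.47376662,  0.58017276, -0.66252906],
       [-0.00480285,  0.75060447,  0.66073433]])} 0.9959609375
0.1 [0.15179081 0.63153631 0.22958009] [[-9.72347809e-01  2.33537298e-01 -2.60746461e-04]
 [ 2.33537401e-01  9.72346357e-01 -1.68643630e-03]
 [-1.40309906e-04 -1.70069670e-03 -9.99998544e-01]] 0.08698804220513592
```

View pics/top0.png

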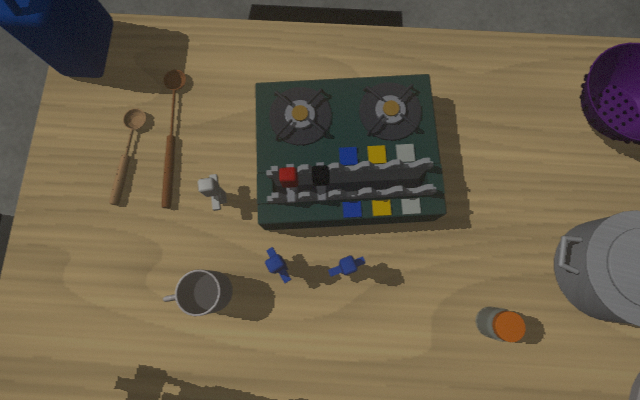

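View pics/side0.png

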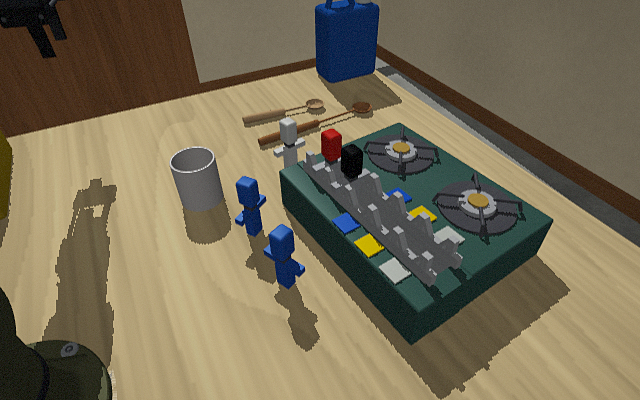

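The top view shows the red knob at (288,176) in notch 1, black at (320,175) in notch 2, then blue tabs at (348,156)/(352,210), yellow at (377,154)/(381,208) and white at (405,152)/(411,206). Loose white and blue decoys stand off the stove at (210,188), (276,263) and (347,266). The knob meant is the only red one, and it sits in the slide. Next I measure it and view an enlarged crop.

Run:
```python
from h import *
for t in('top0','side0'):
    c=load(t);P=pts(c);hsv=cv2.cvtColor(c['pixels'],cv2.COLOR_RGB2HSV);H,S,V=[hsv[...,i].astype(int) for i in range(3)]
    print(t)
    v,u=np.mgrid[:400,:640]
    roi=(u>260)&(u<470)&(v>100)&(v<300)
    red=roi&((H<6)|(H>174))&(S>170)&(V>60)&(P[...,2]>.1)
    yel=roi&(H>20)&(H<32)&(S>190)&(V>90)&(abs(P[...,2]-.087)<.012)
    blk=roi&(V<45)&(P[...,2]>.145)&(P[...,0]>.4)
    blu=roi&(H>105)&(H<130)&(S>150)&(abs(P[...,2]-.087)<.012)
    for n,m in(('red',red),('blk',blk),('yel',yel),('blu',blu)):
        k,l,s,ce=cv2.connectedComponentsWithStats(m.astype(np.uint8))
        for i in range(1,k):
            if s[i,4]<30: continue
            q=P[l==i]; print(n,ce[i].round(),s[i,4],'med',np.median(q,0).round(4),'lo',np.percentile(q,3,0).round(4),'hi',np.percentile(q,97,0).round(4))
            if n in('red','blk'):
                tp=q[q[:,2]>np.percentile(q[:,2],97)-.006]; print('  top', len(tp),tp.mean(0).round(4),tp.min(0).round(4),tp.max(0).round(4), cv2.minAreaRect((tp[:,:2]*1000).astype(np.float32)))
    g=(H>50)&(H<95)&(S>60)&(abs(P[...,2]-.085)<.005)
    q=P[g][:,:2]*1000; print('deck',np.median(P[g],0),cv2.minAreaRect(q.astype(np.float32)))
c=load('side0')['pixels'][100:300,270:470,::-1];d=load('top0')['pixels'][140:230,250:450,::-1]
cv2.imwrite('pics/crop.png',np.vstack([cv2.resize(d,(600,270)),cv2.resize(c[:110],(600,330))]))
```

```text
top0
red [287. 174.] 198 med [0.5214 0.1551 0.1741] lo [0.5114 0.1432 0.171 ] hi [0.5328 0.1673 0.1765]
  top 195 [0.5209 0.1547 0.1773] [0.3436 0.0803 0.1706] [0.5335 0.1695 0.8003] ((437.1915588378906, 126.4988021850586), (206.93882751464844, 27.744937896728516), 18.612812042236328)
blk [320. 174.] 300 med [0.5243 0.0989 0.1733] lo [0.5156 0.0843 0.1483] hi [0.5392 0.1128 0.1761]
  top 224 [0.5278 0.0991 0.1739] [0.5163 0.0839 0.1701] [0.5417 0.1137 0.1776] ((528.804443359375, 98.8020248413086), (24.7266845703125, 29.11821174621582), 4.485790252685547)
yel [377. 154.] 292 med [ 0.5966 -0.0066  0.0885] lo [ 0.5805 -0.0224  0.0864] hi [0.6128 0.0104 0.0906]
yel [381. 208.] 259 med [ 0.49   -0.0172  0.0884] lo [ 0.4761 -0.0327  0.086 ] hi [ 0.5034 -0.0018  0.0914]
blu [348. 155.] 306 med [0.5901 0.0498 0.0884] lo [0.5731 0.0338 0.0859] hi [0.6071 0.0659 0.0909]
blu [352. 209.] 272 med [0.4843 0.0379 0.0884] lo [0.4708 0.0223 0.086 ] hi [0.4979 0.0545 0.0908]
deck [0.61194954 0.05851956 0.08561093] ((610.822021484375, 52.12629699707031), (288.8326416015625, 355.6672668457031), 6.226491
[... 526 characters left out ...]
973633, 29.362680435180664), 11.916791915893555)
yel [422. 212.] 153 med [0.6046 0.0018 0.0894] lo [ 0.5851 -0.0215  0.0869] hi [0.6138 0.0124 0.0908]
yel [368. 245.] 375 med [ 0.4894 -0.0186  0.0893] lo [ 0.4754 -0.0349  0.0874] hi [ 0.505  -0.002   0.0908]
blu [400. 194.] 130 med [0.6006 0.0545 0.0891] lo [0.5793 0.0331 0.0862] hi [0.6094 0.0698 0.091 ]
blu [346. 223.] 345 med [0.4837 0.0369 0.0892] lo [0.4689 0.0207 0.0862] hi [0.5002 0.0556 0.0909]
blu [282. 252.] 241 med [0.3718 0.0298 0.088 ] lo [0.3613 0.0248 0.0767] hi [0.3915 0.0427 0.0982]
deck [ 0.61440422 -0.0166408   0.08624444] ((406.34759521484375, 28.997268676757812), (707.7062377929688, 360.7660827636719), 6.253924369812012)
```

View pics/crop.png

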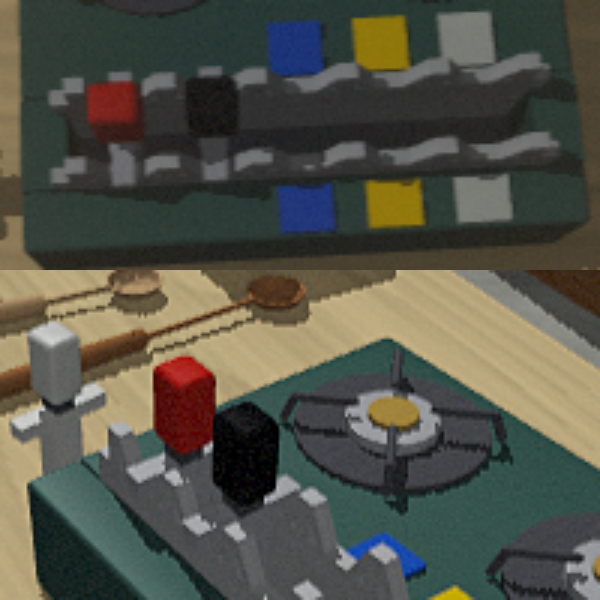

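The crop confirms it. Red is seated in the first notch beside black, and the yellow notch is the fourth, 168 mm along the slide, which is yawed about 6.2°. Red is at about (0.521, 0.154) and the yellow notch at about (0.541, -0.013). I approach high.

Request:
step_arm([
  [23,-30,10],
  [23,-30,10],
  [23,-30,10],
  [23,-30,10],
  [23,-30,0],
  [23,-30,0],
  [23,-30,0],
  [23,-30,0],
], twist=[-4.4,-4.4,-4.4,-4.4,-4.4,-4.4,-4.4,-4.4], jaw=[87,87,87,87,87,87,87,87])

```text
t: 0.9
ee_pos: [0.3365, 0.3905, 0.2703]
ee_rot: [[-0.658, 0.753, -0.0], [0.753, 0.658, -0.0], [-0.0, -0.0, -1.0]]
force: [1.0, 0.3, -0.2]
opening: 0.087
```

Request:
step_arm([
  [23,-30,0],
  [23,-30,0],
  [23,-30,0],
  [23,-30,0],
  [23,-30,0],
  [23,-30,0],
  [23,-30,0],
  [23,-28,0],
], twist=[-4.4,-4.4,-4.4,-4.4,-4.4,-4.4,-4.4,-4.4], jaw=[87,87,87,87,87,87,87,87])

```text
t: 1.7
ee_pos: [0.5204, 0.1524, 0.2704]
ee_rot: [[-0.103, 0.995, -0.0], [0.995, 0.103, -0.0], [-0.0, -0.0, -1.0]]
force: [0.5, -0.5, 0.8]
opening: 0.0871
```

Request:
step_arm([
  [0,0,0],
  [0,0,0],
  [0,0,0],
], twist=[0,0,0], jaw=[87,87,87])

```text
t: 2.0
ee_pos: [0.5191, 0.1553, 0.2702]
ee_rot: [[-0.108, 0.994, -0.001], [0.994, 0.108, 0.0], [0.0, -0.001, -1.0]]
force: [0.1, -0.1, -0.0]
opening: 0.0868
```

Request:
step_arm([
  [2,-1,-25],
  [0,0,-25],
  [0,0,-25],
  [0,0,-20],
  [0,0,-15],
  [0,0,-10],
  [0,0,-5],
  [0,0,0],
], twist=[0,0,0,0,0,0,0,0], jaw=[87,87,87,87,87,87,87,87])

```text
t: 2.8
ee_pos: [0.5217, 0.1533, 0.1454]
ee_rot: [[-0.107, 0.994, -0.0], [0.994, 0.107, -0.0], [-0.0, -0.0, -1.0]]
force: [0.2, -0.1, 0.2]
opening: 0.0873
```

Run:
```python
from h import *
c=snap('side','g1')
cv2.imwrite('pics/g1c.png',cv2.resize(c['pixels'][60:260,240:490,::-1],(750,600)))
```

```text
(no output)
```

View pics/g1c.png

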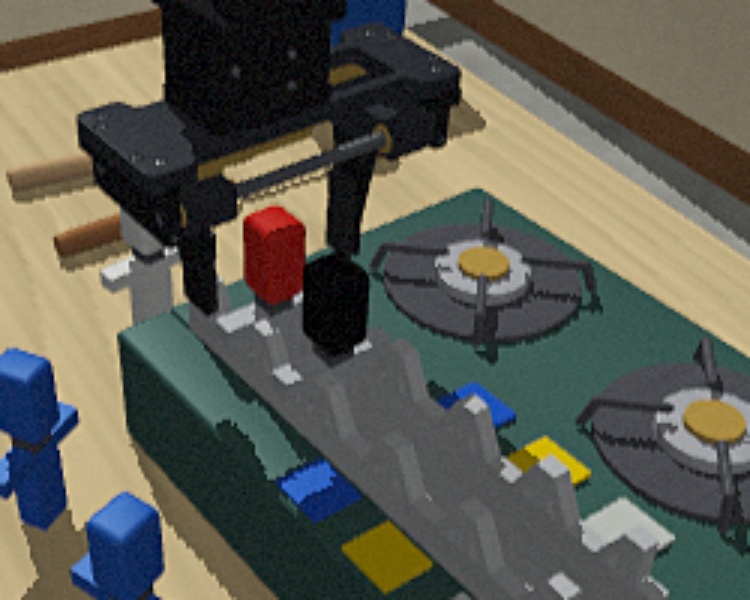

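The fingers straddle the red grip (crop 274,255), clear of the black knob (335,300). I close.

Request:
step_arm([
  [0,0,0],
  [0,0,0],
  [0,0,0],
  [0,0,0],
  [0,0,0],
  [0,0,0],
  [0,0,0],
  [0,0,0],
], twist=[0,0,0,0,0,0,0,0], jaw=[60,40,20,15,15,15,15,15], newtons=25)

```text
t: 3.65
ee_pos: [0.5219, 0.153, 0.1455]
ee_rot: [[-0.106, 0.994, 0.0], [0.994, 0.106, -0.0], [-0.0, 0.0, -1.0]]
force: [-0.0, -0.8, -0.2]
opening: 0.0307
```

Request:
step_arm([
  [0,0,0],
  [0,0,0],
  [0,0,5],
  [0,0,5],
], twist=[0,0,0,0], jaw=[15,15,15,15])

```text
t: 4.05
ee_pos: [0.5216, 0.153, 0.1557]
ee_rot: [[-0.106, 0.994, -0.001], [0.994, 0.106, -0.0], [-0.0, -0.001, -1.0]]
force: [0.1, -0.9, -1.6]
opening: 0.0262
```

Gripped: the opening is 26 mm and the force matches the knob's 1.5 N weight. I lift and look.

Request:
step_arm([
  [0,0,10],
  [0,0,20],
  [0,0,20],
  [0,0,20],
  [0,0,20],
  [0,0,20],
  [0,0,15],
  [0,0,0],
], twist=[0,0,0,0,0,0,0,0], jaw=[15,15,15,15,15,15,15,15])

```text
t: 4.85
ee_pos: [0.5231, 0.1533, 0.2834]
ee_rot: [[-0.106, 0.994, 0.004], [0.994, 0.106, 0.002], [0.002, 0.005, -1.0]]
force: [-0.0, 0.5, -0.9]
opening: 0.0258
```

Run:
```python
from h import *
c=snap('side','g2'); print(get_obs()['ee_pos'])
cv2.imwrite('pics/g2c.png',cv2.resize(c['pixels'][20:260,240:540,::-1],(750,600)))
```

```text
[0.52239263 0.15312557 0.2816577 ]
```

View pics/g2c.png

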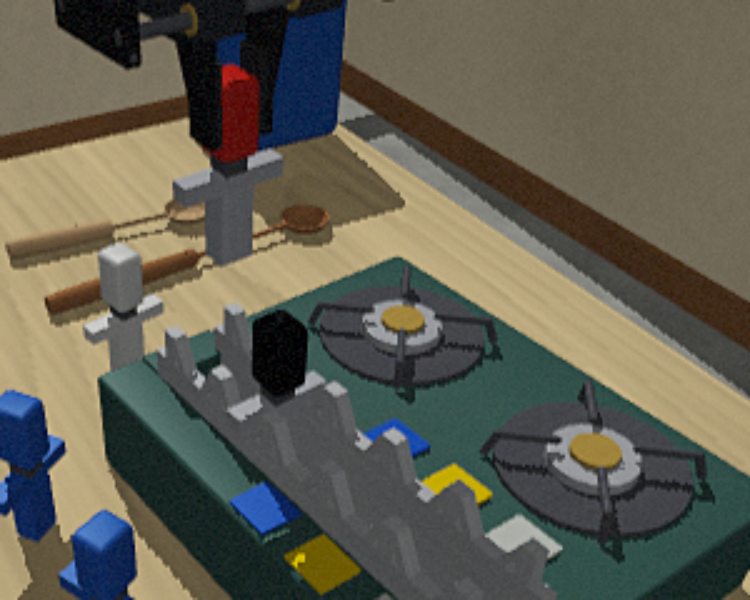

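The knob hangs upright from the jaws (crop 235,115), with its tongue tip (230,258) above black's top. I carry it along the slide to the yellow notch.

Request:
step_arm([
  [2,-12,0],
  [3,-25,0],
  [3,-30,0],
  [3,-30,0],
  [3,-30,0],
  [3,-25,0],
  [2,-15,0],
  [0,0,0],
], twist=[0,0,0,0,0,0,0,0], jaw=[15,15,15,15,15,15,15,15])

```text
t: 5.7
ee_pos: [0.5401, -0.0182, 0.2795]
ee_rot: [[-0.1, 0.995, -0.002], [0.995, 0.1, -0.002], [-0.002, -0.002, -1.0]]
force: [0.4, -0.3, -0.7]
opening: 0.0257
```

Request:
step_arm([
  [0,0,0],
  [0,0,-20],
  [0,0,-20],
  [0,0,-20],
  [0,0,-10],
  [0,0,0],
  [0,0,0],
], twist=[0,0,0,0,0,0,0], jaw=[15,15,15,15,15,15,15])

```text
t: 6.4
ee_pos: [0.5412, -0.0134, 0.2111]
ee_rot: [[-0.107, 0.994, 0.001], [0.994, 0.107, 0.0], [-0.0, 0.001, -1.0]]
force: [0.4, -0.3, -0.8]
opening: 0.0255
```

Run:
```python
from h import *
c=snap('side','g3'); snap('top','g3t'); o=get_obs();print(o['ee_pos'],o['force'])
cv2.imwrite('pics/g3c.png',cv2.resize(c['pixels'][60:300,270:570,::-1],(750,600)))
```

```text
[ 0.5416052  -0.01373327  0.21170234] [ 0.09476537 -0.27518699 -1.15390586]
```

View pics/g3c.png

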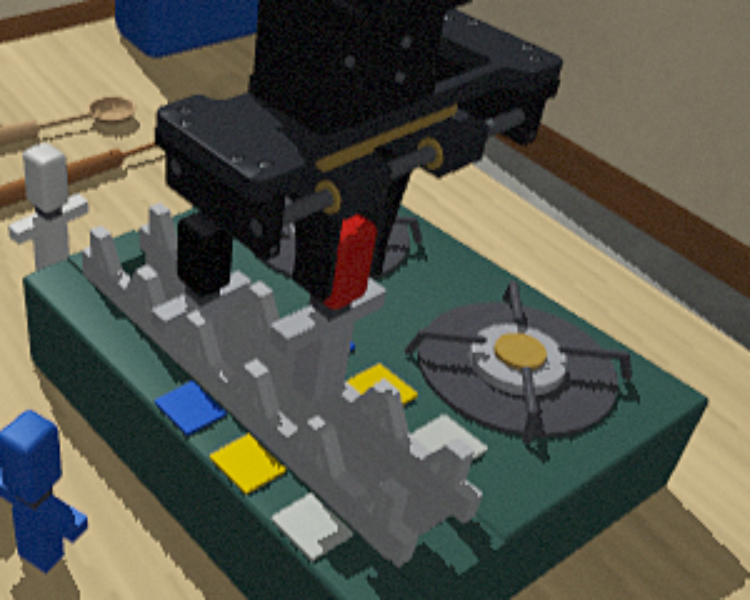

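The knob's bar sits squarely across the slide between the yellow tabs (crop 247,462 and 380,382), with the tongue entering the slot. I lower slowly.

Request:
step_arm([
  [0,0,-10],
  [0,0,-10],
  [0,0,-10],
  [0,0,-10],
  [0,0,-10],
  [0,0,-5],
  [0,0,0],
], twist=[0,0,0,0,0,0,0], jaw=[15,15,15,15,15,15,15])

```text
t: 7.2
ee_pos: [0.5402, -0.0141, 0.1545]
ee_rot: [[-0.106, 0.994, -0.002], [0.994, 0.106, -0.0], [-0.0, -0.002, -1.0]]
force: [-0.4, -0.3, -0.3]
opening: 0.0256
```

Request:
step_arm([
  [0,0,-4],
  [0,0,-3],
  [0,0,-2],
  [0,0,-1],
  [0,0,0],
], twist=[0,0,0,0,0], jaw=[15,15,15,15,15])

```text
t: 7.7
ee_pos: [0.541, -0.014, 0.1457]
ee_rot: [[-0.106, 0.994, 0.0], [0.994, 0.106, 0.0], [-0.0, 0.0, -1.0]]
force: [-0.4, -0.6, -0.2]
opening: 0.0257
```

The TCP is back at the grasp height with little force, so the knob is down. I open and then retreat straight up.

Request:
step_arm([
  [0,0,0],
  [0,0,0],
  [0,0,0],
  [0,0,0],
  [0,0,0],
  [0,0,0],
  [0,0,0],
], twist=[0,0,0,0,0,0,0], jaw=[30,40,60,75,80,80,80])

```text
t: 8.4
ee_pos: [0.5409, -0.014, 0.1456]
ee_rot: [[-0.106, 0.994, 0.0], [0.994, 0.106, -0.0], [-0.0, 0.0, -1.0]]
force: [0.0, 1.0, -0.3]
opening: 0.0699
```

Request:
step_arm([
  [0,0,10],
  [0,0,20],
  [0,0,30],
  [0,0,30],
  [0,0,30],
  [0,0,20],
  [0,0,0],
  [0,0,0],
], twist=[0,0,0,0,0,0,0,0], jaw=[80,80,80,80,80,80,80,80])

```text
t: 9.2
ee_pos: [0.5409, -0.014, 0.2858]
ee_rot: [[-0.106, 0.994, 0.001], [0.994, 0.106, 0.0], [0.0, 0.001, -1.0]]
force: [-0.7, 0.0, -0.1]
opening: 0.0798
```

Run:
```python
from h import *
c=snap('side','g4'); o=get_obs();print(o['t'],o['ee_pos'],o['force'],o['opening'])
P=pts(c);hsv=cv2.cvtColor(c['pixels'],cv2.COLOR_RGB2HSV).astype(int);H,S,V=hsv[...,0],hsv[...,1],hsv[...,2]
v,u=np.mgrid[:400,:640];roi=(u>300)&(u<470)&(v>100)&(v<300)
for n,m in(('red',roi&((H<6)|(H>174))&(S>170)&(V>50)),('blk',roi&(V<45)&(P[...,0]<.56)&(P[...,1]>.07)&(P[...,2]<.18))):
    q=P[m&(P[...,2]>.12)&(P[...,2]<.2)]
    t=q[q[:,2]>.170]; print(n,len(q),'zmax',np.percentile(q[:,2],97),'top',t.mean(0),cv2.minAreaRect((t[:,:2]*1000).astype(np.float32)))
cv2.imwrite('pics/g4c.png',cv2.resize(c['pixels'][60:300,270:570,::-1],(750,600)))
```

```text
9.25 [ 0.54042955 -0.01398472  0.28494323] [-0.01967804  0.39727387 -0.00105923] 0.08021137267325996
red 766 zmax 0.1758953310472596 top [ 0.53729583 -0.01532945  0.17419627] ((539.1298217773438, -14.02609634399414), (25.723146438598633, 29.053646087646484), 6.453886985778809)
blk 659 zmax 0.17603361146896152 top [0.52581281 0.09550401 0.17414387] ((527.1776123046875, 98.02196502685547), (25.40256690979004, 29.34282112121582), 8.707021713256836)
```

View pics/g4c.png

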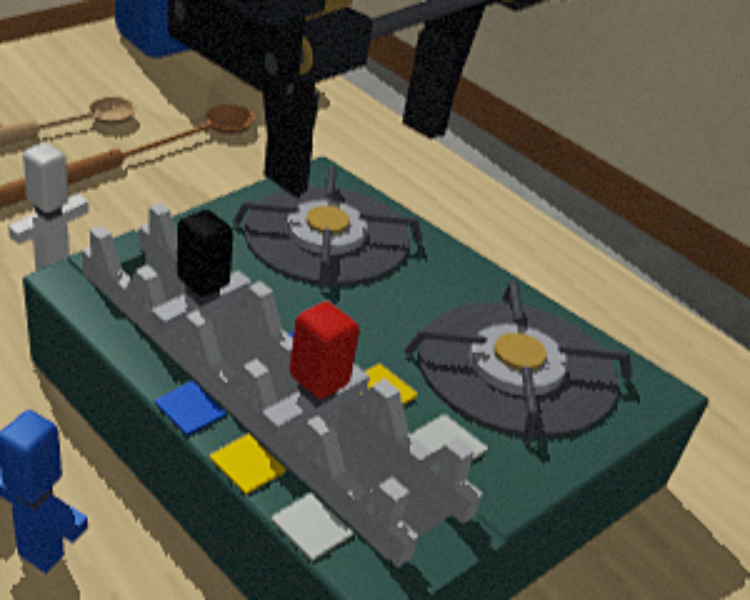

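The red knob (crop 323,350) sits upright in the yellow notch, its top at 0.174 m like black's. Black has not moved, and the gripper is clear. I hand in.

```bash
python3 -c "from rig import close_job; print(close_job())"
```

```text
the job is handed in; nothing more can be done
None
```

The red knob is in the yellow-tab notch, upright and released, and I handed the job in at about 9.3 s. I gripped it by its grip, lifted it about 130 mm, carried it 168 mm along the slide, lowered it, opened the jaws and backed off straight up.

My last checks, all from the side camera:
- **Red knob:** the middle of its top is at (0.539, -0.014), a few mm from the notch's measured middle. Its top stands at about 0.174 m, the same as before the move and the same as the black knob's, so it is fully down.
- **Black knob:** it reads within about 1 mm of where it began.
- **Gripper:** it is about 0.14 m above the grasp height and clear of everything.

One small disagreement: the yellow tabs put the notch about 4 mm further across the slide (x) than the estimate from the red knob's starting place. I aimed between the two, well inside the 16 mm tolerance.

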